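# Set the lens carriage of a focusing bench to its mark and clamp it

## Task

On the focusing bench, free the carriage by swinging the clamp lever all the way out to its open stop, then turn the four-peg handwheel until the pointer on the lens carriage stands exactly opposite the arrow-shaped mark on the scale, tip to tip. Then swing the clamp lever fully home again without losing the setting. Leave the binoculars and the loose lens parts on and beside the bench where they are.

Things in the scene. Friction and masses are not known exactly. Their poses are not given: they have to be found in the camera images.
- bench: Focusing bench, fixed: aluminium plate 285 (x) x 380 (y) x 18 mm on the table, x -100 to +185, y -190 to +190. Origin on its underside; x away from the robot, y along rail and scale. Rail at x +85 with the black lens carriage (lens top 97 mm up) and, from y +100 to +190, a brass barrel (top 98 mm up). White scale ledge with black ticks at x 115 to 180, top 40 mm up.
- wheel (a joint): Angle (rad) of the handwheel about its upright axis, positive counter-clockwise from above; starts between -0.9 and 0.9, stops at +-5.2. The pointer moves 12 mm along the bench's +y per +1 rad. About 1.5 N at the pegs turns it; it stays where it is left.
- wheel_hub (a point): Top centre of the handwheel's hub, on its axis, 98 mm up. Black disc 110 mm across, upper face 62 mm up; on it a round hub 32 mm across, 36 mm high, and four upright steel pegs 12 mm across, tops 97 mm up, on a 45 mm radius, 90 deg apart (52 mm clear between). Push the pegs sideways, or grip the hub with the fingers between pegs.
- wheel_peg (a point): Top centre of one of the four pegs (the other three follow at 90 deg steps about the hub).
- pointer_tip (a point): Tip of the flat dark steel arrow on the lens carriage, 32 mm wide, pointing along the bench's +x to the scale, 46 mm above the table. Moves along the bench's y with the wheel.
- mark_tip (a point): Tip of the arrow-shaped mark: a dark steel rider 24 x 32 x 18 mm with a 32 mm wide tooth pointing along the bench's -x, fixed on the scale ledge left or right of the pointer; axes as the bench's. The two tips clear each other by 3 mm in x. The other rider, a plain block without a tooth, is not the mark.
- clamp (a joint): Angle (rad) of the clamp lever about its upright axis: 0 = home (clamped, lever along the bench's +y, at its stop), 1.57 = open (lever along the bench's -x, towards the robot, at its stop); grows counter-clockwise from above. Stays where it is left, about 1.5 N at the knob moves it.
- clamp_pivot (a point): Top of the lever's hub on its axis, 74 mm above the table; hub 36 mm across.
- clamp_knob (a point): Top centre of the upright black knob at the lever's end, 85 mm from the pivot axis; knob 24 mm across, 56 to 100 mm above the table. Lever bar 14 mm wide, 58 to 70 mm above the table.
- eyecup: Loose black rubber-like ring 42 mm across, 16 mm high, lying on the bench plate (18 mm up) below the clamp lever's sweep. Bystander. Origin at its underside.
- lens_cell: Loose brass lens cell 44 mm across, 15 mm high, lying on the bench plate (18 mm up) between wheel and lever. Bystander. Origin at its underside.
- binoculars: Pair of black and brass binoculars standing upright on the table to the right of the bench, about 125 x 55 mm, 150 mm tall. Bystander. Origin at its underside.
- objective: Black objective barrel 56 mm across, 45 mm high, standing on the table to the right of the bench. Bystander. Origin at its underside.

How it is judged:
By the outcome, as a careful person would: the job done as asked, in the order asked, and still so for the second after the job is handed in, with the robot touching nothing.
It also fails if it takes over 59 s, if anything falls off the work surface, if the arm or the gripper's body presses on something with over 40 N, if the wrist force passes 120 N, or if a joint passes its speed limit or range.

## Robot

A 7-joint arm with a two-finger parallel gripper is mounted at the origin on the work surface. World frame = base frame: x ahead of the robot, y to its left, z up, the work surface at z = 0. Lengths are in m, angles in rad, forces in N, time in s.
With the tool pointing down it reaches from about 0.4 to 0.85 m from the base axis. Payload 10.4 kg.
Tool frame: the origin (TCP) lies midway between the tips of the shut fingers; the grasp point (between the pads) lies ctrl.hold_point_z behind it (ctrl.hold_point_z is the distance from the TCP to the grasp point, in m); z points along the fingers, y is the direction in which the jaws open and shut (so a half turn about z gives the same grasp; the last joint's range is limited). The gripper opens to 87 mm and grips with 3 to 60 N. Pads are 19 mm wide; open, the fingers measure 117 mm over their backs; the gripper's body (75 mm by 190 mm) begins 51 mm behind the grasp point.
Start: joints at [1.231, 0.332, -0.065, 1.46, 0.022, 1.35, -0.088], TCP at [0.195, -0.594, 0.223] pointing down, gripper open.
Joint ranges: [-2.6, 2.6], [-0.5, 2.12], [-1.47, 1.34], [0.16, 2.42], [-1.27, 4.41], [0.06, 2.06], [-2.6, 2.6]. Speed limits (rad/s): [2.22, 2.22, 2.79, 2.79, 3.14, 3.14, 3.14].

## Interface

Orientations are given as a rotation vector (axis times angle).
In Python, from rig import ctrl, let_go, clamp, kinematics, sensors, viewer, finish_job gives the robot as it stands. Calls block until the motion is done:
- ctrl.move_pose(position, orientation): joint-space move of the TCP to a pose.
- ctrl.movel(position, frame=None, vel=0.15): straight line of the TCP; frame=None keeps the orientation; vel is the mean speed in m/s.
- ctrl.movej(angles): joint-space move.
- let_go() and clamp(effort=None): open the fingers fully, or close them until they stop; effort is the grip in N (None keeps the last).
- ctrl.pause(seconds).
- kinematics.ik(position, orientation): joint angles nearest the present ones, or None.
- sensors.get_obs(): the state.
- viewer.read_camera(name): name is "scene" or "top"; returns the picture (480x640x3 uint8, red, green, blue); there is no depth.
- viewer.calibration(name): a dict with "camera_matrix" (3x3 intrinsics, pixels), "R" (3x3) and "t" (3): a world point X has camera coordinates R X + t. Camera axes: x right, y down, z forward; pixel columns grow to the right and rows downward; lengths in m; the calibration is good to about 2 mm. A picture is of the moment at which its call begins. calibration takes no time and is no camera call.
A pose or a line that the arm cannot do raises ctrl.IKError and nothing moves.
- finish_job(): hands the job in, once; it reports no verdict.
Trained networks look in the newest picture that a camera, given by its name, has taken for a name from the list of things; names that differ only in an ending like _2 or _b are one class to them, and where a whole thing is asked for, a point or a joint stands for the part that bears it (a point fixed in the world has none). Each returns a list of dicts, best first, with "confidence" (0 to 1); they miss things now and then, are a little off and sometimes report something else, mostly with a low value. They report only what shows in the picture. A call takes as long as a camera call.
- viewer.boxes_of(label, camera): "box" ([left, top, right, bottom] in pixels, round what is visible of it).
- viewer.landmark_of(label, camera): "position" ([column, row] in pixels: a listed point, or the origin of a listed thing).
The state is a dict: "t": time; "qpos": joint angles; "qvel": joint speeds; "tau": joint torques, N m; "tool_pos": TCP position; "tool_rot": TCP orientation; "contact_force": force on the tool from outside, world axes, zero at the start; "torque": the same for the moment, N m; "finger_gap": finger opening in m.
Only numpy, scipy, OpenCV 4.12 (cv2) and the standard library are available. Lean on these libraries where they do the work, as an engineer would, in place of code of your own. Each camera call takes 0.05 s, during which the arm holds its last target.

## Working session

There is one attempt and no reset: what is moved stays moved. The work goes in short steps, each a Python script; the robot and the scene stay as the last script left them, time stands still between calls to the robot, and variables do not carry over. Pictures are saved under pics/ and viewed, and the job is handed in when it is done.

```bash
ls; mkdir -p pics; python3 - <<'E'
from rig import *
import cv2,numpy as np
for c in ["scene","top"]:
    im=viewer.read_camera(c); cv2.imwrite(f"pics/{c}0.png",im[:,:,::-1])
    k=viewer.calibration(c); print(c,np.round(k["camera_matrix"],1).tolist(),np.round(k["R"],4).tolist(),np.round(k["t"],4).tolist())
    for l in ["bench","wheel_hub","wheel_peg","pointer_tip","mark_tip","clamp_pivot","clamp_knob","eyecup","lens_cell","binoculars","objective"]:
        print(l,[(round(d["confidence"],2),np.round(d["position"],1).tolist()) for d in viewer.landmark_of(l,c)][:4])
o=sensors.get_obs();print(o["t"],o["tool_pos"],o["tool_rot"],o["finger_gap"],ctrl.hold_point_z)
E
```

```text
pics
scene [[582.6, 0.0, 319.2], [0.0, 582.6, 232.0], [0.0, 0.0, 1.0]] [[-0.7203, 0.6936, 0.0117], [0.4153, 0.4447, -0.7936], [-0.5556, -0.5667, -0.6084]] [0.5146, -0.1286, 1.4094]
bench [(0.69, [375.6, 298.3])]
wheel_hub [(0.81, [351.4, 231.9])]
wheel_peg [(0.61, [357.6, 246.6])]
pointer_tip [(0.88, [334.2, 319.4]), (0.49, [358.0, 250.2])]
mark_tip [(0.95, [361.9, 333.8]), (0.52, [354.3, 231.0])]
clamp_pivot [(0.84, [429.4, 282.6])]
clamp_knob [(0.81, [477.3, 291.4]), (0.67, [221.5, 214.1])]
eyecup [(0.46, [469.4, 304.0])]
lens_cell [(0.84, [409.0, 277.5]), (0.61, [468.2, 303.9])]
binoculars [(0.59, [264.4, 169.2])]
objective [(0.71, [220.8, 214.4])]
top [[553.1, 0.0, 322.9], [0.0, 553.1, 232.7], [0.0, 0.0, 1.0]] [[0.01, -0.9998, -0.0184], [-0.9903, -0.0074, -0.1391], [0.1389, 0.0196, -0.9901]] [-0.1113, 0.6086, 1.2619]
bench [(0.57, [271.9, 243.6]), (0.28, [446.1, 223.9])]
wheel_hub [(0.67, [306.7, 249.4])]
wheel_peg [(0.77, [289.8, 232.0])]
pointer_tip [(0.84, [262.2, 189.5])]
mark_tip [(0.75, [242.3, 190.2])]
clamp_pivot [(0.6, [229.3, 256.7])]
clamp_knob [(0.74, [190.9, 261.1])]
eyecup [(0.51, [215.0, 279.4]), (0.36, [270.1, 245.5])]
lens_cell [(0.63, [265.4, 277.3])]
binoculars [(0.58, [473.2, 302.9])]
objective [(0.71, [445.3, 226.7]), (0.58, [302.3, 250.4])]
1.2 [ 0.19471912 -0.59389205  0.2225558 ] [3.10222623e+00 4.95584996e-01 2.95191899e-05] 0.08695878209208359 0.0187
```

View pics/scene0.png

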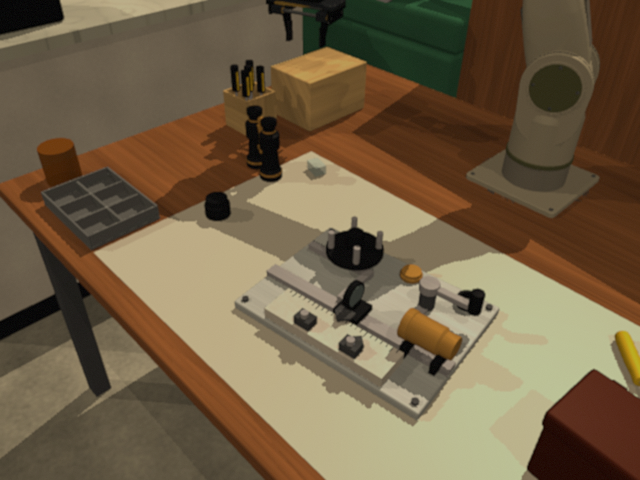

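View pics/top0.png

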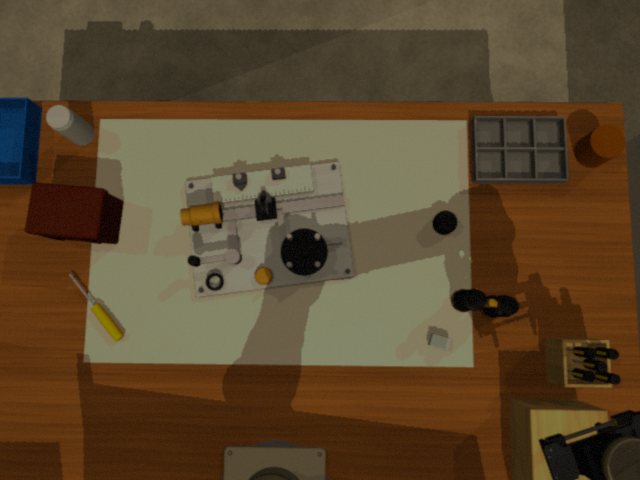

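```bash
cat > h.py <<'E'
from rig import *
import numpy as np,cv2
from scipy.spatial.transform import Rotation as Ro
def ray(c,px,z):
    k=viewer.calibration(c);K=np.array(k["camera_matrix"]);R=np.array(k["R"]);t=np.array(k["t"])
    d=R.T@np.linalg.inv(K)@np.array([px[0],px[1],1]);C=-R.T@t
    return C+d*(z-C[2])/d[2]
def proj(c,X):
    k=viewer.calibration(c);p=np.array(k["camera_matrix"])@(np.array(k["R"])@np.array(X)+np.array(k["t"]));return p[:2]/p[2]
E
python3 - <<'E'
from h import *
S=dict(hub=([351.4,231.9],[306.7,249.4],.098),peg=([357.6,246.6],[289.8,232],.097),ptr=([334.2,319.4],[262.2,189.5],.046),mark=([361.9,333.8],[242.3,190.2],.046),piv=([429.4,282.6],[229.3,256.7],.074),knob=([477.3,291.4],[190.9,261.1],.1),eyecup=([469.4,304],[215,279.4],.018),cell=([409,277.5],[265.4,277.3],.018),bench=([375.6,298.3],[271.9,243.6],0),bino=([264.4,169.2],[473.2,302.9],0),obj=([220.8,214.4],[445.3,226.7],0))
for n,(a,b,z) in S.items(): print(n,ray("scene",a,z).round(4),ray("top",b,z).round(4))
E
```

```text
hub [ 0.5686 -0.0675  0.098 ] [ 0.5635 -0.071   0.098 ]
peg [ 0.5908 -0.0311  0.097 ] [ 0.6029 -0.0322  0.097 ]
ptr [0.7119 0.0326 0.046 ] [0.7117 0.0395 0.046 ]
mark [0.7019 0.086  0.046 ] [0.7097 0.0869 0.046 ]
piv [0.5509 0.1019 0.074 ] [0.5479 0.1073 0.074 ]
knob [0.5362 0.1837 0.1   ] [0.5349 0.1885 0.1   ]
eyecup [0.4896 0.1528 0.018 ] [0.4988 0.1503 0.018 ]
cell [0.5132 0.034  0.018 ] [0.5048 0.0302 0.018 ]
bench [0.586  0.0167 0.    ] [0.5878 0.0186 0.    ]
bino [ 0.4451 -0.4735  0.    ] [ 0.4495 -0.4642  0.    ]
obj [ 0.6364 -0.3922  0.    ] [ 0.6323 -0.4019  0.    ]
```

```bash
python3 - <<'E'
import cv2
a=cv2.imread("pics/top0.png")[145:305,170:370];cv2.imwrite("pics/topz.png",cv2.resize(a,None,fx=4,fy=4,interpolation=cv2.INTER_CUBIC)[:600])
a=cv2.imread("pics/scene0.png")[210:420,230:500];cv2.imwrite("pics/scenez.png",cv2.resize(a,None,fx=2.8,fy=2.8,interpolation=cv2.INTER_CUBIC)[:600])
E
```

```text
(no output)
```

View pics/topz.png

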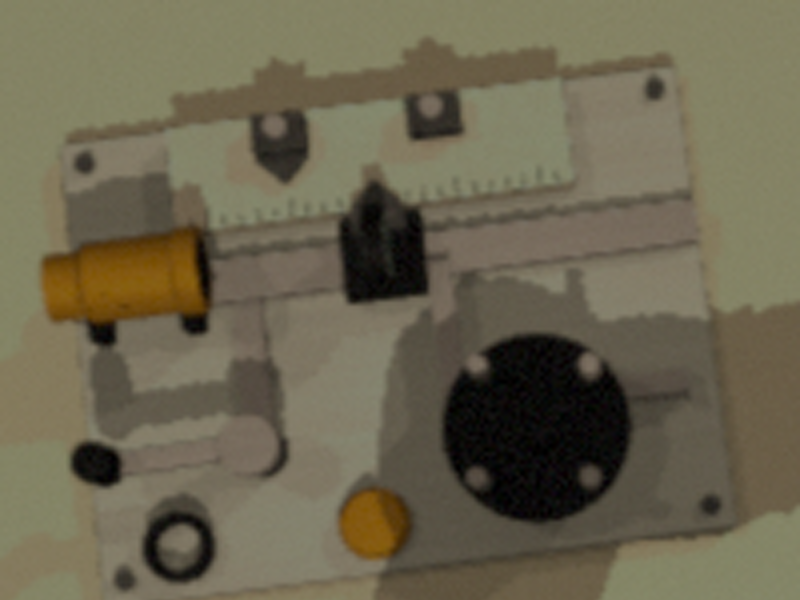

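View pics/scenez.png

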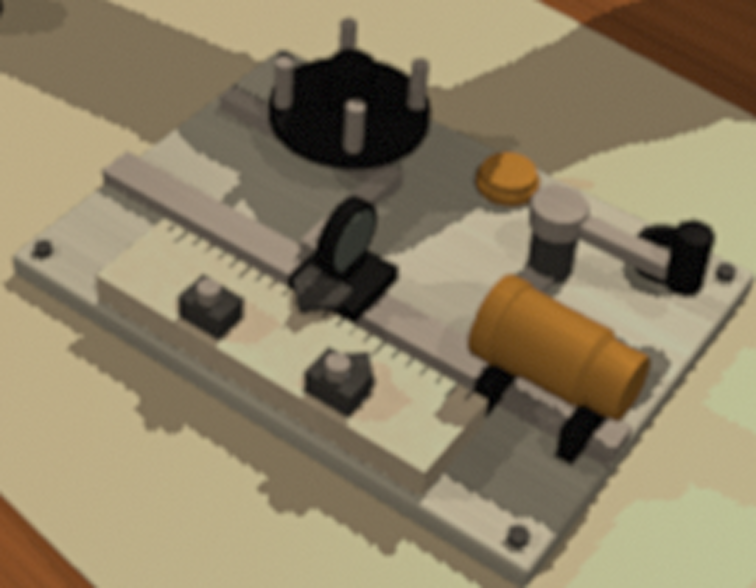

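```bash
cat > fit.py <<'E'
from h import *
from scipy.optimize import least_squares
T=lambda u,v:(170+(u+.5)/4-.5,145+(v+.5)/4-.5)
S=lambda u,v:(230+(u+.5)/2.8-.5,210+(v+.5)/2.8-.5)
L=[((.185,.19),"top",T(65,145)),((.185,-.19),"top",T(675,68)),((-.1,-.19),"top",T(735,525)),((-.1,.19),"top",T(107,602)),
((.185,-.19),"scene",S(15,260)),((.185,.19),"scene",S(525,572)),((-.1,.19),"scene",S(752,281))]
def W(p,l,z): c,s=np.cos(p[2]),np.sin(p[2]); return np.array([p[0]+c*l[0]-s*l[1],p[1]+s*l[0]+c*l[1],z])
f=lambda p:np.concatenate([proj(c,W(p,l,.018))-np.array(q) for l,c,q in L])
r=least_squares(f,[.587,.018,.13])
B=r.x
def tob(X): c,s=np.cos(B[2]),np.sin(B[2]);d=np.array(X[:2])-B[:2];return np.array([c*d[0]+s*d[1],-s*d[0]+c*d[1]])
if __name__=="__main__":
    print(B,r.fun.round(1))
    P=dict(ptr=((T(374,182),S(306,312)),.046),mark=((T(288,182),S(375,353)),.046),piv=((T(249,445),S(558,203)),.074),
     pA=((T(478,364),S(353,104)),.097),pB=((T(590,364),S(285,61)),.097),pC=((T(478,476),S(420,64)),.097),pD=((T(590,476),S(348,22)),.097),
     knob=((T(95,462),S(695,232)),.1))
    for n,((a,b),z) in P.items():
        A=ray("top",a,z);C=ray("scene",b,z);print(n,A[:2].round(4),C[:2].round(4),"bench",tob(A).round(4),tob(C).round(4))
E
python3 fit.py
```

```text
[0.58265649 0.0210052  0.13397444] [-1.3 -1.   0.5 -1.2  0.8  0.5 -1.2  1.3 -2.2 -1.9 -0.1  1.4  1.8 -2.1]
ptr [0.7102 0.0373] [0.7089 0.0408] bench [ 0.1285 -0.0009] [0.1277 0.0027]
mark [0.7099 0.0886] [0.703  0.0907] bench [0.1351 0.05  ] [0.1286 0.053 ]
piv [0.5499 0.1015] [0.5506 0.1008] bench [-0.0217  0.0841] [-0.0211  0.0833]
pA [ 0.5946 -0.0308] [ 0.5937 -0.0329] bench [ 0.0049 -0.053 ] [ 0.0037 -0.0549]
pB [ 0.5951 -0.094 ] [ 0.5935 -0.0944] bench [-0.0031 -0.1157] [-0.0046 -0.1159]
pC [ 0.5313 -0.032 ] [ 0.5309 -0.0315] bench [-0.058  -0.0457] [-0.0583 -0.0451]
pD [ 0.5318 -0.0948] [ 0.5314 -0.0961] bench [-0.0658 -0.1079] [-0.0665 -0.1092]
knob [0.5371 0.183 ] [0.5378 0.1859] bench [-0.0235  0.1666] [-0.0224  0.1694]
```

```bash
cat >> h.py <<'E'
PIV=np.array([.5503,.1012]);YAW=.134;HUB=np.array([.5628,-.0633])
def down(phi): 
    c,s=np.cos(phi),np.sin(phi);return Ro.from_matrix([[c,s,0],[s,-c,0],[0,0,-1]]).as_rotvec()
def knobpose(a,off,z,flip=0):
    th=YAW+a;u=np.array([-np.sin(th),np.cos(th)]);t=np.array([-np.cos(th),-np.sin(th)])
    p=PIV+.085*u-off*t;return np.array([p[0],p[1],z]),down(th+flip)
E
python3 - <<'E'
from h import *
for fl in (0,np.pi):
  for a in (0,.8,1.57):
    for off in(.0215,-.0215):
      q=kinematics.ik(*knobpose(a,off,.065,fl));print(fl,a,off,None if q is None else np.round(q,2))
for ph in np.arange(-3.2,3.2,.4):
    q=kinematics.ik(np.r_[HUB,.07],down(ph));print(round(ph,2),None if q is None else np.round(q,2))
E
```

```text
0 0 0.0215 [ 0.29  0.56 -0.89  1.69  0.48  1.12 -2.17]
0 0 -0.0215 [ 0.32  0.47 -0.9   1.8   0.41  1.07 -2.17]
0 0.8 0.0215 [ 0.45  0.46 -1.03  1.86  0.45  1.07 -1.39]
0 0.8 -0.0215 [ 0.55  0.37 -1.05  1.95  0.38  1.03 -1.3 ]
0 1.57 0.0215 [ 0.6   0.34 -1.04  1.98  0.34  1.02 -0.46]
0 1.57 -0.0215 [ 0.69  0.33 -1.04  1.98  0.33  1.01 -0.37]
3.141592653589793 0 0.0215 [ 0.36  0.61 -1.    1.69  0.56  1.16  0.92]
3.141592653589793 0 -0.0215 [ 0.4   0.52 -1.01  1.8   0.49  1.1   0.92]
3.141592653589793 0.8 0.0215 [ 0.59  0.59 -1.24  1.86  0.62  1.15  1.63]
3.141592653589793 0.8 -0.0215 [ 0.68  0.48 -1.23  1.95  0.51  1.08  1.74]
3.141592653589793 1.57 0.0215 [ 0.74  0.44 -1.23  1.97  0.48  1.06  2.58]
3.141592653589793 1.57 -0.0215 [ 0.92  0.55 -1.37  1.98  0.61  1.13  2.57]
-3.2 [ 0.67  0.46 -0.78  1.76  0.36  1.08  1.28]
-2.8 [ 0.97  0.7  -1.24  1.74  0.71  1.23  1.45]
-2.4 [ 0.97  0.7  -1.24  1.74  0.71  1.23  1.85]
-2.0 [ 0.97  0.7  -1.24  1.74  0.71  1.23  2.25]
-1.6 [-0.92  0.77  1.32  1.84 -0.81  1.21 -2.51]
-1.2 [-0.85  0.62  1.16  1.83 -0.64  1.12 -2.23]
-0.8 [ 0.46  0.39 -0.51  1.77  0.21  1.04 -2.5 ]
-0.4 [ 0.5   0.4  -0.56  1.76  0.24  1.05 -2.12]
-0.0 [ 0.52  0.4  -0.59  1.76  0.25  1.05 -1.73]
0.4 [ 0.54  0.41 -0.61  1.76  0.27  1.05 -1.34]
0.8 [ 0.56  0.41 -0.63  1.76  0.28  1.06 -0.95]
1.2 [ 0.57  0.42 -0.65  1.76  0.29  1.06 -0.55]
1.6 [ 0.59  0.42 -0.67  1.76  0.3   1.06 -0.16]
2.0 [ 0.6   0.43 -0.69  1.76  0.31  1.06  0.23]
2.4 [ 0.62  0.44 -0.71  1.76  0.32  1.07  0.62]
2.8 [ 0.64  0.44 -0.73  1.76  0.33  1.07  1.02]
```

```bash
cat >> h.py <<'E'
def st(tag=""):
    o=sensors.get_obs();print(tag,"t",round(o["t"],2),"F",np.round(o["contact_force"],1),"p",np.round(o["tool_pos"],4),"q7",round(o["qpos"][6],3),"gap",round(o["finger_gap"],4));return o
E
python3 - <<'E'
from h import *
clamp(10)
p,r=knobpose(0,.033,.15)
ctrl.move_pose(p,r);st("above")
p[2]=.065;ctrl.movel(p,vel=.2);o=st("down")
for a in (.0,.3,.6,.9,1.2,1.45):
    ctrl.movel(*knobpose(a,.0215,.065),vel=.12);o=st(a)
a=1.45
while a<1.72:
    a+=.03;ctrl.movel(*knobpose(a,.0215,.065),vel=.06);o=st(round(a,2))
    th=YAW+a
    if np.dot(o["contact_force"][:2],[np.cos(th),np.sin(th)])>8:break
E
```

```text
above t 5.78 F [-0.1 -0.4 -0.5] p [0.572  0.189  0.1499] q7 -2.139 gap 0.0003
down t 6.36 F [0.  1.  0.4] p [0.5721 0.1901 0.0659] q7 -2.192 gap 0.0004
0.0 t 6.61 F [0.5 0.  0.2] p [0.5608 0.1886 0.0665] q7 -2.196 gap 0.0005
0.3 t 7.06 F [ 0.5 -0.2 -0.7] p [0.5349 0.1872 0.0655] q7 -1.938 gap 0.0006
0.6 t 7.51 F [ 0.1 -0.6  0.3] p [0.5101 0.1784 0.0652] q7 -1.665 gap 0.0007
0.9 t 7.96 F [ 0.   0.4 -0.1] p [0.489  0.1631 0.0651] q7 -1.377 gap 0.0004
1.2 t 8.41 F [0.8 1.1 0. ] p [0.4733 0.1422 0.0651] q7 -1.078 gap 0.0001
1.45 t 8.81 F [0.4 0.1 0.4] p [0.4655 0.122  0.0651] q7 -0.822 gap 0.0007
1.48 t 9.06 F [-0.1  0.2 -0.2] p [0.4647 0.1196 0.0651] q7 -0.787 gap 0.0003
1.51 t 9.31 F [0.2 1.1 0.3] p [0.464  0.1167 0.0651] q7 -0.753 gap 0.0007
1.54 t 9.56 F [-0.8  1.4  0.1] p [0.4636 0.1138 0.065 ] q7 -0.72 gap 0.0006
1.57 t 9.81 F [ 0.7  4.9 -0.8] p [0.4632 0.1122 0.0652] q7 -0.687 gap 0.0005
1.6 t 10.06 F [ 0.5 13.6 -4.1] p [0.4628 0.112  0.0654] q7 -0.654 gap 0.0001
```

```bash
python3 - <<'E'
from h import *
p,r=knobpose(1.57,.035,.066);ctrl.movel(p,vel=.2)
p[2]=.15;ctrl.movel(p,vel=.3)
let_go()
ph=-.2
ctrl.move_pose(np.r_[HUB,.145],down(ph));st("above hub")
for c in("top","scene"):
    cv2.imwrite(f"pics/{c}1.png",viewer.read_camera(c)[:,:,::-1])
a=cv2.imread("pics/top1.png")[145:305,170:370];b=cv2.imread("pics/scene1.png")[210:420,230:500]
cv2.imwrite("pics/both1.png",np.vstack([cv2.resize(a,(375,300),interpolation=2),cv2.resize(b,(375,292),interpolation=2)]))
E
```

```text
above hub t 13.57 F [-0.5 -0.3  0. ] p [ 0.5626 -0.0624  0.145 ] q7 -1.979 gap 0.0867
```

View pics/both1.png

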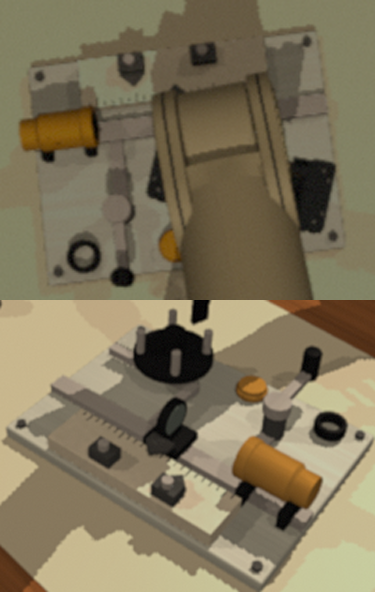

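```bash
python3 - <<'E'
from h import *
o=sensors.get_obs();q=np.array(o["qpos"])
ctrl.movel(np.r_[HUB,.069],vel=.1);st("down")
clamp(30);o=st("grip")
q=np.array(o["qpos"]);print(q.round(3))
for d in (.3,2.2,4.2):
    qq=q.copy();qq[6]+=d;ctrl.movej(qq);st(d)
cv2.imwrite("pics/scene2.png",viewer.read_camera("scene")[:,:,::-1])
print(viewer.landmark_of("pointer_tip","scene"),viewer.landmark_of("mark_tip","scene"))
b=cv2.imread("pics/scene2.png")[210:420,230:500]
cv2.imwrite("pics/s2z.png",cv2.resize(b,None,fx=2.8,fy=2.8,interpolation=2))
E
```

```text
down t 14.58 F [0.1 0.8 0.3] p [ 0.5633 -0.0632  0.0696] q7 -2.036 gap 0.0871
grip t 15.53 F [ 0.3  0.7 -1.2] p [ 0.5628 -0.0631  0.069 ] q7 -2.036 gap 0.0311
[ 0.726  0.484 -0.856  1.754  0.407  1.091 -2.036]
0.3 t 15.93 F [ 0.1  2.3 -1. ] p [ 0.5629 -0.0628  0.069 ] q7 -1.74 gap 0.0316
2.2 t 17.58 F [-6.9  4.2  5.4] p [ 0.5617 -0.0621  0.0689] q7 0.163 gap 0.0314
4.2 t 19.32 F [-8.5  0.5  7. ] p [ 0.5614 -0.0635  0.0689] q7 2.163 gap 0.0316
[{'position': [359.2, 335.2], 'confidence': 0.78}] [{'position': [361.6, 334.5], 'confidence': 0.95}, {'position': [222.2, 213.4], 'confidence': 0.7}]
```

View pics/s2z.png

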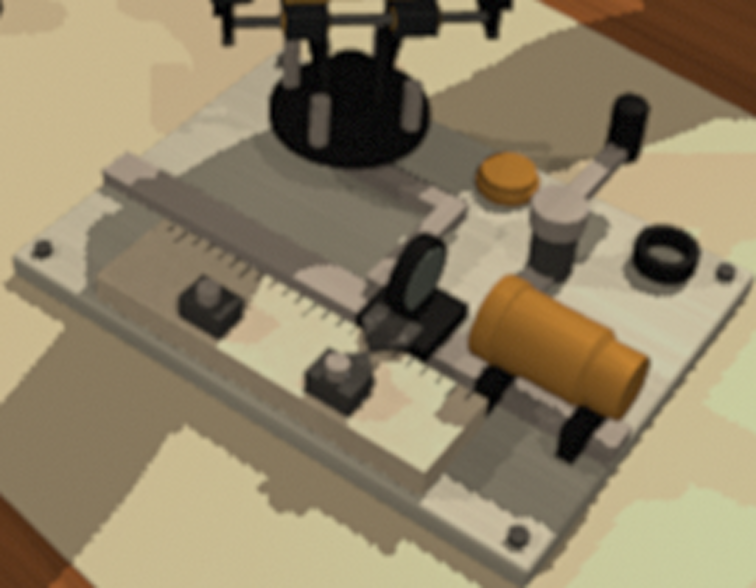

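```bash
python3 - <<'E'
from h import *
let_go();st("open")
o=sensors.get_obs();p=np.array(o["tool_pos"]);p[2]=.16;ctrl.movel(p,vel=.2)
ctrl.move_pose([.38,.25,.2],down(1.6));st()
for c in ("top","scene"):
    cv2.imwrite(f"pics/{c}3.png",viewer.read_camera(c)[:,:,::-1])
    for l in ("pointer_tip","mark_tip"):print(c,l,viewer.landmark_of(l,c))
a=cv2.imread("pics/top3.png")[155:225,200:290]
cv2.imwrite("pics/t3z.png",cv2.resize(a,None,fx=8,fy=8,interpolation=2))
b=cv2.imread("pics/scene3.png")[280:360,310:410]
cv2.imwrite("pics/s3z.png",cv2.resize(b,None,fx=7,fy=7,interpolation=2))
E
```

```text
open t 20.61 F [-0.9  0.2  0.2] p [ 0.5628 -0.0631  0.069 ] q7 2.164 gap 0.0866
 t 23.66 F [-0.2 -0.   0.8] p [0.3801 0.2498 0.1999] q7 -0.653 gap 0.0865
top pointer_tip []
top mark_tip [{'position': [240.1, 189.3], 'confidence': 0.49}]
scene pointer_tip [{'position': [363.3, 335.3], 'confidence': 0.72}]
scene mark_tip [{'position': [219.8, 216.5], 'confidence': 0.62}, {'position': [359.8, 335.5], 'confidence': 0.56}]
```

View pics/t3z.png

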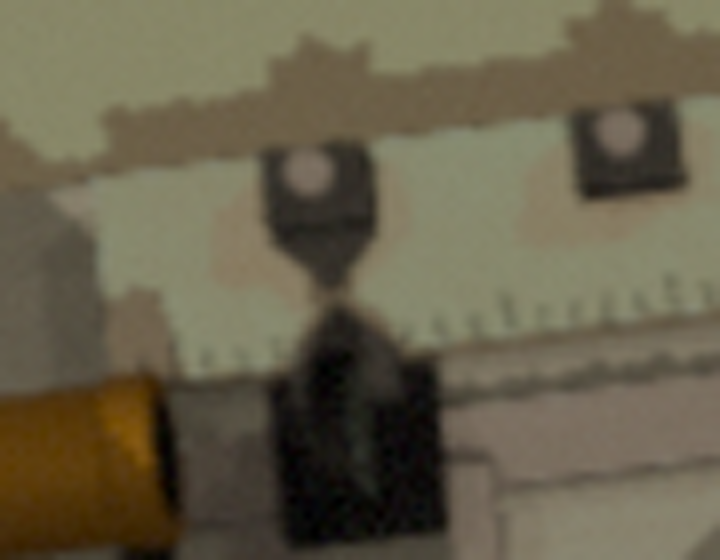

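View pics/s3z.png

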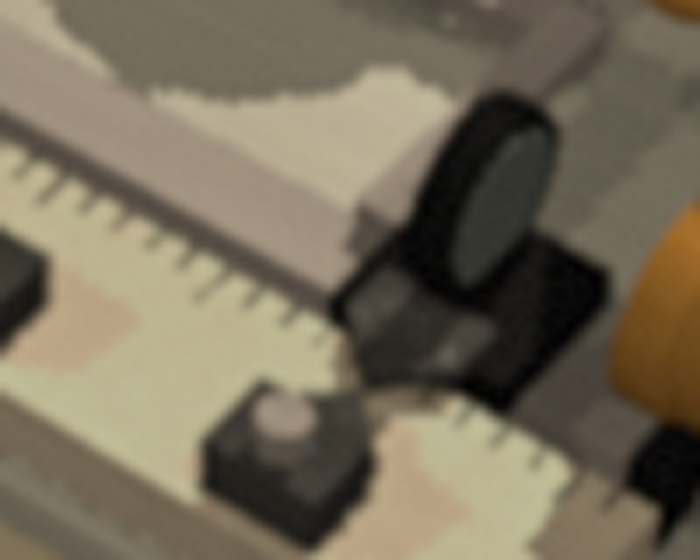

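```bash
cat > meas.py <<'E'
from fit import *
def grab(c,n): return np.mean([viewer.read_camera(c).astype(np.float32) for _ in range(n)],0)
def rect(im,c,x0,x1,y0,y1,s=.00025,z=.046,B=B):
    xs=np.arange(x1,x0,-s);ys=np.arange(y1,y0,-s)   # rows: x falling; cols: y falling
    k=viewer.calibration(c);K=np.array(k["camera_matrix"]);R=np.array(k["R"]);t=np.array(k["t"])
    X,Y=np.meshgrid(xs,ys,indexing="ij");cc,ss=np.cos(B[2]),np.sin(B[2])
    P=np.stack([B[0]+cc*X-ss*Y,B[1]+ss*X+cc*Y,np.full_like(X,z)],-1)@R.T+t
    p=P@K.T;return cv2.remap(im,(p[...,0]/p[...,2]).astype(np.float32),(p[...,1]/p[...,2]).astype(np.float32),cv2.INTER_CUBIC),xs,ys
E
python3 - <<'E'
from meas import *
for c in("top","scene"):
    im=grab(c,10);np.save(f"{c}_m1.npy",im)
    r,xs,ys=rect(im,c,.09,.18,.01,.1)
    cv2.imwrite(f"pics/r_{c}1.png",cv2.resize(np.clip(r[:,:,::-1]*1.3,0,255).astype(np.uint8),None,fx=1.6,fy=1.6))
E
```

```text
(no output)
```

View pics/r_top1.png

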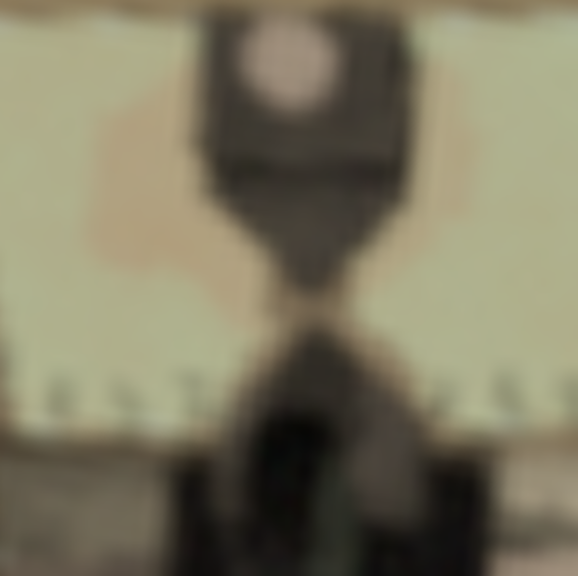

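View pics/r_scene1.png

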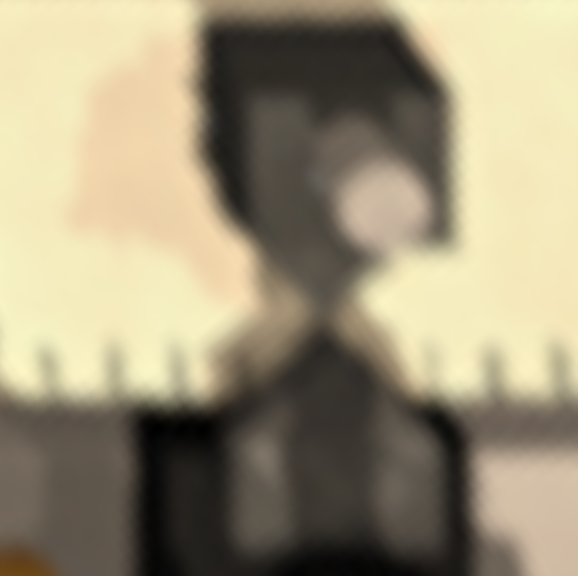

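```bash
cat >> meas.py <<'E'
def edges(im,c,thr,x0=.108,x1=.15):
    r,xs,ys=rect(im,c,x0,x1,.01,.1,s=.00025);g=r.mean(2)
    out=[]
    for i in range(0,len(xs),4):
        d=g[i];w=(ys<.068)&(ys>.035)
        m=np.where(w)[0];j0=m[np.argmin(d[m])]
        if d[j0]>thr: out.append((xs[i],None));continue
        l=j0
        while l>0 and d[l]<thr:l-=1
        rr=j0
        while rr<len(d)-1 and d[rr]<thr:rr+=1
        yl=ys[l]-(d[l]-thr)/(d[l]-d[l+1])*.00025; yr=ys[rr]+(d[rr]-thr)/(d[rr]-d[rr-1])*.00025
        out.append((xs[i],yl,yr,(yl+yr)/2))
    return out
E
python3 - <<'E'
from meas import *
for c,thrs in(("top",(85,95)),("scene",(90,110,130))):
    im=np.load(f"{c}_m1.npy")
    r,xs,ys=rect(im,c,.108,.15,.01,.1);g=r.mean(2);print(c,np.percentile(g,[1,10,50,90]).round())
    for thr in thrs:
        print(c,thr)
        for o in edges(im,c,thr): print(" ".join("-" if v is None else f"{v*1000:.1f}" for v in o),end=" | ")
        print()
E
```

```text
top [  9.  46. 119. 127.]
top 85
150.0 67.9 36.2 52.1 | 149.0 67.2 36.4 51.8 | 148.0 66.4 37.0 51.7 | 147.0 65.1 38.0 51.6 | 146.0 64.2 39.0 51.6 | 145.0 63.1 39.7 51.4 | 144.0 62.0 40.6 51.3 | 143.0 61.0 41.3 51.1 | 142.0 60.0 42.0 51.0 | 141.0 58.9 43.2 51.0 | 140.0 58.3 44.1 51.2 | 139.0 57.9 45.1 51.5 | 138.0 57.5 45.4 51.4 | 137.0 57.4 45.7 51.5 | 136.0 57.1 46.0 51.6 | 135.0 56.9 46.2 51.6 | 134.0 56.8 46.6 51.7 | 133.0 56.6 46.8 51.7 | 132.0 56.5 47.2 51.8 | 131.0 55.8 47.5 51.6 | 130.0 55.2 47.2 51.2 | 129.0 55.4 46.5 51.0 | 128.0 55.8 45.6 50.7 | 127.0 56.3 44.6 50.4 | 126.0 57.1 43.6 50.3 | 125.0 57.5 42.8 50.1 | 124.0 58.5 41.1 49.8 | 123.0 59.4 40.3 49.8 | 122.0 60.1 39.1 49.6 | 121.0 61.0 38.1 49.5 | 120.0 62.0 37.3 49.6 | 119.0 62.7 36.5 49.6 | 118.0 63.1 35.9 49.5 | 117.0 63.8 35.3 49.5 | 116.0 64.3 33.8 49.1 | 115.0 65.3 32.1 48.7 | 114.0 65.8 32.1 48.9 | 113.0 66.9 31.3 49.1 | 112.0 68.9 24.1 46.5 | 111.0 74.6 21.0 47.8 | 110.0 46.7 20.2 33.4 | 109.0 48.2 20.3 34.3 | 
top 95
150.0 68.7 35.7 52.2 | 149.0 68.1 35.9 52.0 | 148.0 67.1 36.3 51.7 | 147.0 66.0 37.1 51.5 | 1
[... 3167 characters left out ...]
 60.4 40.4 50.4 | 137.0 60.4 41.6 51.0 | 136.0 60.3 42.8 51.6 | 135.0 60.0 43.4 51.7 | 134.0 59.7 43.8 51.7 | 133.0 59.4 43.8 51.6 | 132.0 59.4 43.6 51.5 | 131.0 59.7 43.1 51.4 | 130.0 60.9 42.2 51.6 | 129.0 62.1 41.2 51.6 | 128.0 63.4 40.0 51.7 | 127.0 64.6 39.3 52.0 | 126.0 65.7 38.8 52.3 | 125.0 66.8 38.4 52.6 | 124.0 66.9 38.0 52.5 | 123.0 67.1 37.4 52.2 | 122.0 66.8 36.9 51.9 | 121.0 66.8 36.4 51.6 | 120.0 67.3 35.5 51.4 | 119.0 68.2 31.1 49.6 | 118.0 85.2 7.9 46.6 | 117.0 87.4 3.6 45.5 | 116.0 125.4 -8.5 58.4 | 115.0 118.3 -33.4 42.5 | 114.0 120.9 -133.9 -6.5 | 113.0 144.8 -112.2 16.3 | 112.0 158.1 -48.3 54.9 | 111.0 187.1 -92.3 47.4 | 110.0 -209.6 19.8 -94.9 | 109.0 305.6 15.6 160.6 |
```

```bash
python3 - <<'E'
from meas import *
for c in("top","scene"):
    k=viewer.calibration(c);print(c,"C",(-np.array(k["R"]).T@np.array(k["t"])).round(3), "bench",tob(-np.array(k["R"]).T@np.array(k["t"])).round(3))
for c,thrs in(("top",(65,75)),("scene",(65,75,85))):
    im=np.load(f"{c}_m1.npy")
    for thr in thrs:
        print(c,thr)
        for o in edges(im,c,thr,.118): print(" ".join("-" if v is None else f"{v*1000:.1f}" for v in o),end=" | ")
        print()
from meas import *
for c in("top","scene"):
    im=np.load(f"{c}_m1.npy")
    r,xs,ys=rect(im,c,.112,.15,.025,.075,s=.0001);g=r.mean(2)
    lut=np.clip((g-20)*(2.2 if c=="top" else 1.6),0,255).astype(np.uint8)
    v=cv2.resize(lut,None,fx=1.5,fy=1.5);cv2.imwrite(f"pics/rz_{c}.png",v)
E
```

```text
top C [ 0.428 -0.132  1.332] bench [-0.173 -0.131]
scene C [1.207 0.499 0.749] bench [0.683 0.39 ]
top 65
150.0 66.6 37.3 52.0 | 149.0 65.5 37.6 51.6 | 148.0 64.6 38.5 51.6 | 147.0 63.7 39.8 51.7 | 146.0 62.4 40.6 51.5 | 145.0 61.5 41.2 51.4 | 144.0 60.3 42.1 51.2 | 143.0 59.1 42.8 51.0 | 142.0 58.1 43.6 50.8 | 141.0 57.3 45.0 51.2 | 140.0 56.7 46.0 51.3 | 139.0 56.3 46.5 51.4 | 138.0 55.9 46.8 51.4 | 137.0 55.7 47.2 51.5 | 136.0 55.2 47.6 51.4 | 135.0 54.0 48.6 51.3 | 134.0 52.3 50.0 51.2 | 133.0 - | 132.0 - | 131.0 - | 130.0 - | 129.0 52.4 49.1 50.7 | 128.0 53.7 47.9 50.8 | 127.0 54.4 46.8 50.6 | 126.0 55.0 45.7 50.3 | 125.0 55.7 44.8 50.3 | 124.0 56.6 43.7 50.2 | 123.0 57.3 43.1 50.2 | 122.0 58.0 42.0 50.0 | 121.0 59.1 41.0 50.1 | 120.0 59.9 40.3 50.1 | 119.0 60.6 38.9 49.8 | 
top 75
150.0 67.2 36.7 52.0 | 149.0 66.5 37.0 51.8 | 148.0 65.4 37.8 51.6 | 147.0 64.5 38.7 51.6 | 146.0 63.4 39.9 51.6 | 145.0 62.4 40.5 51.4 | 144.0 61.2 41.3 51.2 | 143.0 60.2 42.0 51.1 | 142.0 59.2 42.8 51.0 | 141.0 58.1 43.9 51.0 | 140.0 57.6 45.1 51.3 | 139.0 57.1 45.8 51.5 | 138.0 56.7 46.1 51.4 | 137
[... 1932 characters left out ...]
8.1 57.0 | 148.0 65.5 47.9 56.7 | 147.0 64.9 47.8 56.4 | 146.0 64.2 47.6 55.9 | 145.0 63.3 47.3 55.3 | 144.0 62.2 46.8 54.5 | 143.0 61.0 46.0 53.5 | 142.0 60.1 45.0 52.5 | 141.0 59.4 43.5 51.4 | 140.0 58.9 42.6 50.8 | 139.0 58.6 42.7 50.6 | 138.0 58.1 43.4 50.8 | 137.0 57.0 44.4 50.7 | 136.0 55.2 45.1 50.2 | 135.0 53.9 45.7 49.8 | 134.0 52.8 46.1 49.4 | 133.0 52.2 46.5 49.4 | 132.0 52.0 46.8 49.4 | 131.0 51.9 47.2 49.6 | 130.0 52.5 47.1 49.8 | 129.0 53.3 46.8 50.0 | 128.0 54.3 46.1 50.2 | 127.0 55.3 44.8 50.1 | 126.0 56.0 43.0 49.5 | 125.0 56.9 41.9 49.4 | 124.0 59.3 41.0 50.1 | 123.0 64.0 40.1 52.1 | 122.0 64.2 39.4 51.8 | 121.0 64.2 38.7 51.4 | 120.0 64.8 37.9 51.3 | 119.0 65.6 36.9 51.2 |
```

View pics/rz_top.png

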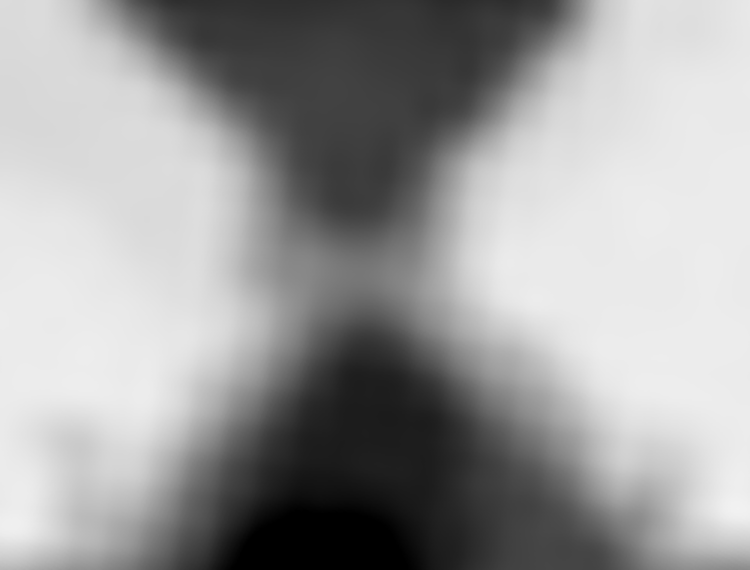

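View pics/rz_scene.png

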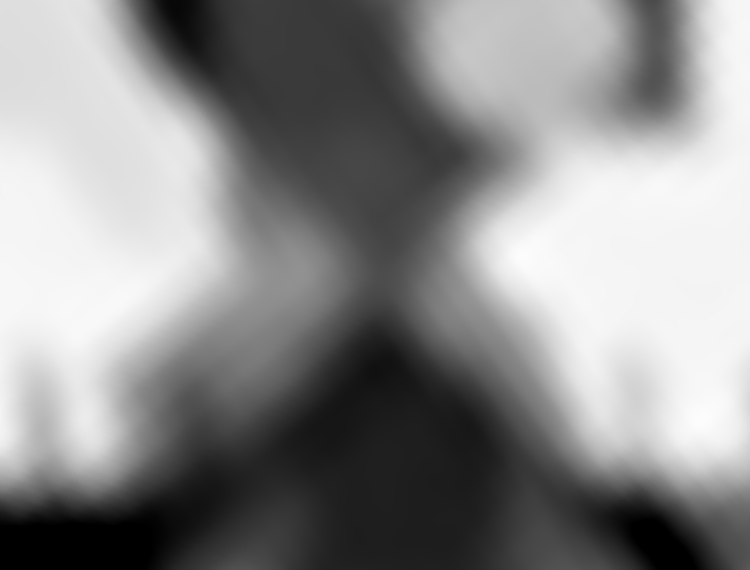

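```bash
python3 - <<'E'
import meas
from meas import *
def cen(im,c,y0,y1,thr,rows):
    r,xs,ys=rect(im,c,.118,.15,y0-.02,y1+.02);g=cv2.GaussianBlur(r.mean(2),(5,5),0);o=[]
    for x in rows:
        d=g[np.argmin(abs(xs-x))];m=np.where((ys>y0)&(ys<y1))[0];j=m[np.argmin(d[m])]
        if d[j]>thr:o.append("-");continue
        l=rr=j
        while d[l]<thr:l-=1
        while d[rr]<thr:rr+=1
        yl=ys[l]-(d[l]-thr)/(d[l]-d[l+1])*.00025; yr=ys[rr]+(d[rr]-thr)/(d[rr]-d[rr-1])*.00025
        o.append(f"{yl*1e3:.1f},{yr*1e3:.1f},{(yl+yr)*500:.2f}")
    return o
R=np.array([.146,.144,.142,.14,.138,.136,.134,.132,.13,.128,.126,.124,.122,.12])
for c in("top","scene"):
    i0=cv2.imread(f"pics/{c}0.png")[:,:,::-1].astype(np.float32);i1=np.load(f"{c}_m1.npy")
    for thr in(65,80):
        print(c,thr);A=cen(i0,c,.035,.068,thr,R);P=cen(i0,c,-.016,.018,thr,R);N=cen(i1,c,.035,.068,thr,R)
        for x,a,p,n in zip(R,A,P,N):print(f"{x:.3f} mark0 {a:>18} ptr0 {p:>18} now {n:>18}")
E
```

```text
top 65
0.146 mark0    62.6,40.5,51.51 ptr0                  - now    62.4,40.6,51.52
0.144 mark0    60.6,41.8,51.21 ptr0                  - now    60.3,42.1,51.21
0.142 mark0    58.2,43.5,50.85 ptr0                  - now    58.1,43.6,50.85
0.140 mark0    56.1,46.1,51.10 ptr0                  - now    56.6,46.0,51.32
0.138 mark0    54.7,47.7,51.18 ptr0                  - now    55.9,46.8,51.37
0.136 mark0    52.3,50.5,51.41 ptr0                  - now    55.2,47.7,51.44
0.134 mark0                  - ptr0                  - now    52.3,50.1,51.20
0.132 mark0                  - ptr0                  - now                  -
0.130 mark0                  - ptr0                  - now                  -
0.128 mark0                  - ptr0     2.9,-3.9,-0.53 now    53.8,47.9,50.82
0.126 mark0                  - ptr0     4.6,-5.2,-0.34 now    55.0,45.7,50.35
0.124 mark0                  - ptr0     6.4,-7.1,-0.36 now    56.6,43.8,50.17
0.122 mark0                  - ptr0     8.4,-8.8,-0.22 now    58.0,42.0,50.01
0.120 mark0                  - ptr0    9.9,-10.9,-0.48 now    59.9,40.2,50.06
t
[... 2599 characters left out ...]
.136 mark0    52.9,45.7,49.32 ptr0                  - now    54.5,45.4,49.95
0.134 mark0    51.2,47.6,49.42 ptr0                  - now    52.3,46.5,49.40
0.132 mark0                  - ptr0                  - now    51.5,47.3,49.41
0.130 mark0                  - ptr0      2.5,-1.3,0.58 now    52.1,47.5,49.81
0.128 mark0                  - ptr0      4.2,-3.8,0.19 now    53.8,46.5,50.14
0.126 mark0                  - ptr0     5.7,-6.9,-0.60 now    55.4,43.8,49.60
0.124 mark0                  - ptr0     8.0,-8.5,-0.21 now    57.4,41.4,49.40
0.122 mark0                  - ptr0     13.8,-9.8,1.99 now    63.8,39.8,51.77
0.120 mark0                  - ptr0    14.6,-11.6,1.49 now    64.4,38.2,51.30
```

```bash
python3 - <<'E'
from h import *
st()
ctrl.move_pose(np.r_[HUB,.15],down(1.058))
ctrl.movel(np.r_[HUB,.069],vel=.12);st("down")
clamp(30);o=st("grip")
q=np.array(o["qpos"]);q[6]+=.06;ctrl.movej(q);ctrl.pause(.2);o2=st("turned");print(Ro.from_matrix(Ro.from_rotvec(o2["tool_rot"]).as_matrix()@Ro.from_rotvec(o["tool_rot"]).as_matrix().T).as_rotvec().round(4))
let_go()
p=np.array(o2["tool_pos"]);p[2]=.16;ctrl.movel(p,vel=.25)
ctrl.move_pose([.38,.25,.2],down(1.6))
from meas import *
for c in("top","scene"):
    im=grab(c,8);np.save(f"{c}_m2.npy",im);i1=np.load(f"{c}_m1.npy")
    a=rect(im,c,.118,.1285,.03,.07)[0].mean(2).astype(np.float32);b=rect(i1,c,.118,.1285,.03,.07)[0].mean(2).astype(np.float32)
    print(c,"shift mm",cv2.phaseCorrelate(b,a,cv2.createHanningWindow(a.shape[::-1],cv2.CV_32F)))
    for thr in (65,75):
        print(c,thr)
        for o in edges(im,c,thr,.119,.146): print(" ".join("-" if v is None else f"{v*1000:.1f}" for v in o),end=" | ")
        print()
    r,xs,ys=rect(im,c,.112,.15,.025,.075,s=.0001);g=r.mean(2)
    lut=np.clip((g-20)*(2.2 if c=="top" else 1.6),0,255).astype(np.uint8)
    cv2.imwrite(f"pics/rz2_{c}.png",cv2.resize(lut,None,fx=1.5,fy=1.5))
cv2.imwrite("pics/top4.png",np.load("top_m2.npy")[145:305,170:370,::-1].repeat(3,0).repeat(3,1))
st()
E
```

```text
t 24.96 F [ 1.  -0.7 -0.5] p [0.38 0.25 0.2 ] q7 -0.653 gap 0.0873
down t 27.15 F [-0.7 -0.6  0.8] p [ 0.5633 -0.0631  0.0697] q7 -0.717 gap 0.0871
grip t 28.1 F [-4.9  1.9  4.9] p [ 0.5621 -0.0629  0.0689] q7 -0.717 gap 0.0314
turned t 28.55 F [-2.3  1.2  1.9] p [ 0.562  -0.0628  0.0689] q7 -0.658 gap 0.0316
[0.0001 0.0001 0.0589]
top shift mm ((0.01420250566842185, 0.5674971092488299), 0.856325487312139)
top 65
146.0 62.5 40.7 51.6 | 145.0 61.5 41.2 51.4 | 144.0 60.3 42.1 51.2 | 143.0 59.0 42.9 51.0 | 142.0 58.0 43.7 50.9 | 141.0 57.3 45.1 51.2 | 140.0 56.6 46.2 51.4 | 139.0 56.2 47.2 51.7 | 138.0 55.9 47.8 51.8 | 137.0 55.7 48.4 52.0 | 136.0 55.2 48.7 51.9 | 135.0 54.0 49.2 51.6 | 134.0 52.7 49.9 51.3 | 133.0 - | 132.0 - | 131.0 - | 130.0 - | 129.0 52.4 49.4 50.9 | 128.0 53.9 48.4 51.1 | 127.0 54.7 47.5 51.1 | 126.0 55.9 46.6 51.3 | 125.0 56.6 45.6 51.1 | 124.0 57.4 44.8 51.1 | 123.0 58.3 43.8 51.1 | 122.0 59.3 42.8 51.1 | 121.0 60.0 41.2 50.6 | 120.0 60.4 40.4 50.4 | 
top 75
146.0 63.4 40.0 51.7 | 145.0 62.4 40.5 51.5 | 144.0 61.2 41.3 51.2 | 143.0 60.1 42.1 51.1 | 142.0 59.1 43.
[... 1306 characters left out ...]
52.5 | 141.0 58.9 44.4 51.6 | 140.0 58.2 43.4 50.8 | 139.0 57.5 43.5 50.5 | 138.0 56.4 44.4 50.4 | 137.0 55.0 45.2 50.1 | 136.0 53.6 45.9 49.7 | 135.0 52.6 46.6 49.6 | 134.0 51.8 47.4 49.6 | 133.0 51.2 47.8 49.5 | 132.0 50.9 48.2 49.6 | 131.0 51.2 48.7 49.9 | 130.0 51.9 48.7 50.3 | 129.0 52.6 48.3 50.5 | 128.0 53.4 47.7 50.5 | 127.0 54.8 46.9 50.8 | 126.0 55.9 45.7 50.8 | 125.0 57.0 43.5 50.2 | 124.0 57.9 42.2 50.1 | 123.0 59.1 41.6 50.3 | 122.0 63.3 41.0 52.2 | 121.0 63.5 40.4 51.9 | 120.0 64.1 39.2 51.7 | 
 t 32.37 F [ 0.8 -0.2  0.5] p [0.38 0.25 0.2 ] q7 -0.665 gap 0.0872[ WARN:0@32.477] global loadsave.cpp:1063 imwrite_ Unsupported depth image for selected encoder is fallbacked to CV_8U.
```

View pics/rz2_top.png

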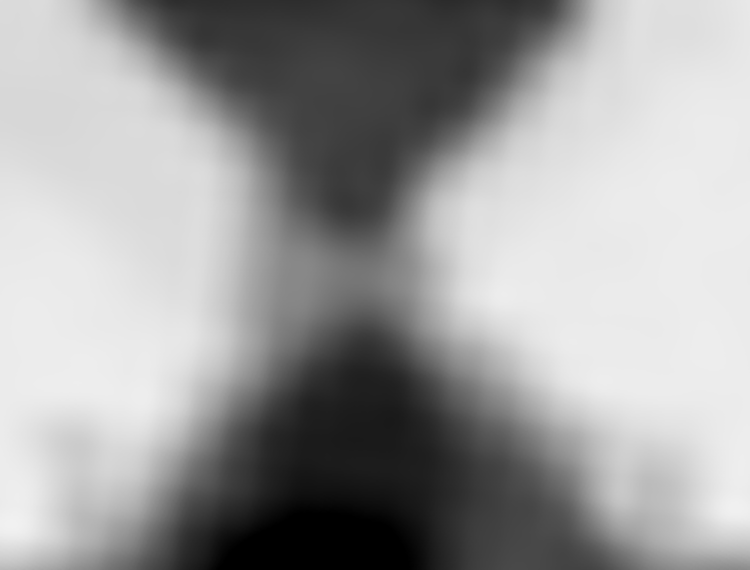

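View pics/rz2_scene.png

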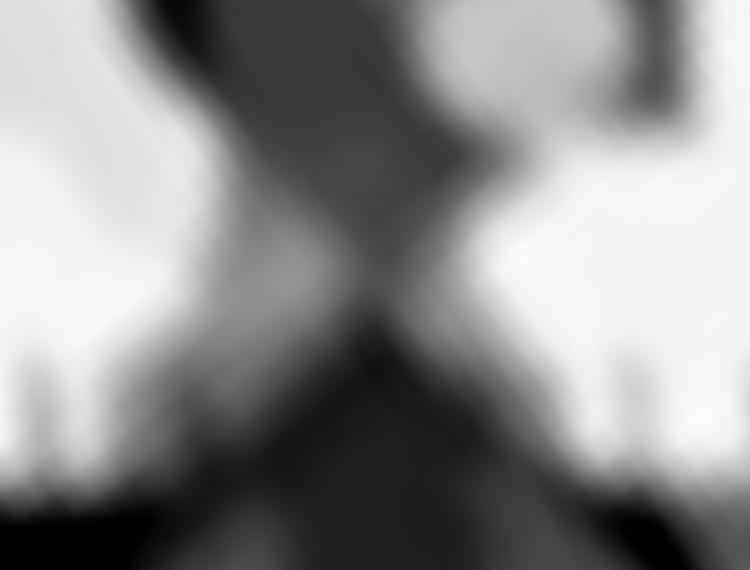

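View pics/top4.png

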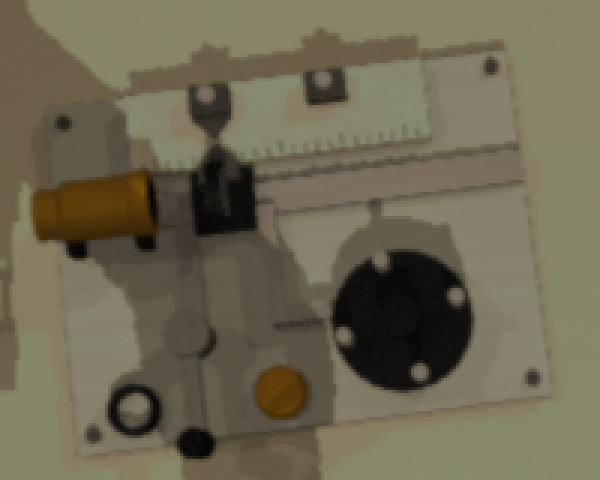

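```bash
python3 - <<'E'
from h import *
clamp(10)
p,r=knobpose(1.57,-.037,.15);ctrl.move_pose(p,r)
p[2]=.065;ctrl.movel(p,vel=.2);st("down")
for a in (1.57,1.25,.95,.65,.35,.12):
    ctrl.movel(*knobpose(a,-.0215,.065),vel=.12);o=st(a)
a=.12
while a>-.15:
    a-=.03;ctrl.movel(*knobpose(a,-.0215,.065),vel=.06);o=st(round(a,2))
    th=YAW+a
    if np.dot(o["contact_force"][:2],[-np.cos(th),-np.sin(th)])>10:break
ctrl.pause(.2)
p,r=knobpose(0,-.04,.066);ctrl.movel(p,vel=.2)
p[2]=.16;ctrl.movel(p,vel=.3)
ctrl.move_pose([.38,.25,.2],down(1.6))
st("away")
from meas import *
for c in("top","scene"):
    im=grab(c,8);i1=np.load(f"{c}_m2.npy")
    a=rect(im,c,.118,.1285,.03,.07)[0].mean(2).astype(np.float32);b=rect(i1,c,.118,.1285,.03,.07)[0].mean(2).astype(np.float32)
    print(c,"shift(0.25mm units)",cv2.phaseCorrelate(b,a,cv2.createHanningWindow(a.shape[::-1],cv2.CV_32F)))
    v=im[145:305,170:370] if c=="top" else im[210:420,230:500]
    cv2.imwrite(f"pics/{c}5.png",cv2.resize(v[:,:,::-1].astype(np.uint8),None,fx=2.8,fy=2.8,interpolation=2))
st()
E
```

```text
down t 35.36 F [0.2 0.4 0.2] p [0.4713 0.0545 0.066 ] q7 -0.319 gap -0.0
1.57 t 35.63 F [ 0.1  0.8 -0.4] p [0.4696 0.0693 0.0662] q7 -0.354 gap 0.0004
1.25 t 36.1 F [-0.2  0.2  0.3] p [0.4632 0.0954 0.0654] q7 -0.709 gap 0.0007
0.95 t 36.55 F [ 0.5 -0.6  0.1] p [0.4653 0.1214 0.065 ] q7 -1.053 gap 0.0004
0.65 t 37.0 F [ 0.2 -0.4 -0.4] p [0.4751 0.1456 0.0649] q7 -1.396 gap 0.0006
0.35 t 37.45 F [ 0.   0.5 -0.6] p [0.4916 0.1658 0.0649] q7 -1.724 gap 0.0
0.12 t 37.83 F [-0.3 -0.2  0.2] p [0.5079 0.1776 0.0649] q7 -1.961 gap 0.0007
0.09 t 38.08 F [-0.4  0.2 -0.2] p [0.5102 0.1788 0.065 ] q7 -1.994 gap 0.0006
0.06 t 38.33 F [-0.5 -0.5  0. ] p [0.5128 0.1803 0.065 ] q7 -2.025 gap 0.0006
0.03 t 38.58 F [-0.5 -0.2 -0.5] p [0.5152 0.1816 0.065 ] q7 -2.055 gap 0.0005
0.0 t 38.83 F [-6.6 -1.   2.8] p [0.516  0.1824 0.0645] q7 -2.085 gap 0.0006
-0.03 t 39.08 F [-15.7  -4.1   7.9] p [0.5162 0.1832 0.064 ] q7 -2.114 gap 0.0004
away t 41.26 F [0.  0.4 0.7] p [0.3802 0.2496 0.1995] q7 -0.655 gap 0.0004
top shift(0.25mm units) ((-0.022611779184515512, 0.48086433038439935), 0.9641307510956815)
scene shift(0.25mm units) ((-0.011876848573805887, 0.5062053942122944), 0.9805917471688144)
 t 42.06 F [-0.7  0.3  0. ] p [0.38 0.25 0.2 ] q7 -0.654 gap 0.0007
```

View pics/top5.png

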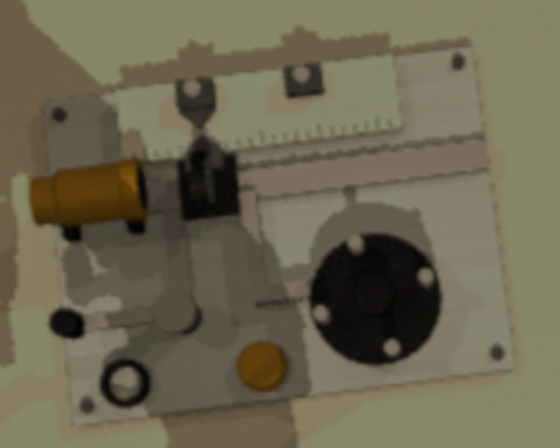

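View pics/scene5.png

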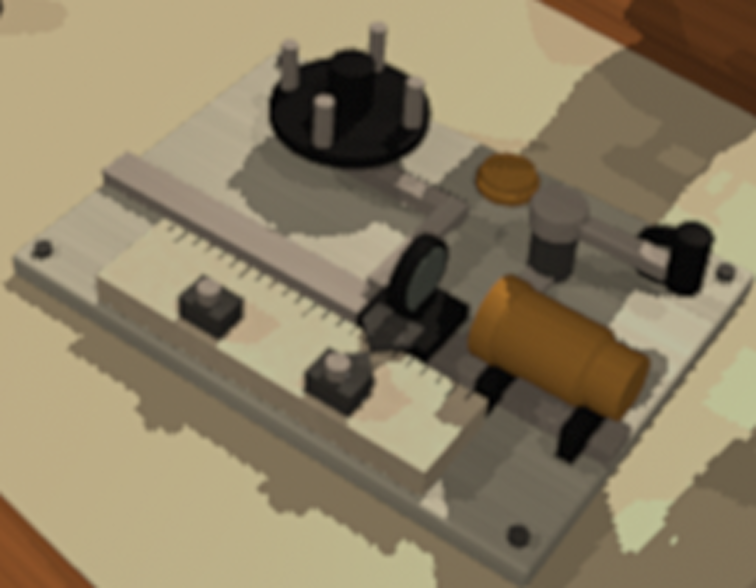

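```bash
python3 - <<'E'
from meas import *
for c in("top","scene"):
    im=grab(c,8);m=np.load(f"{c}_m2.npy")
    for thr in (65,75):
        for i in (m,im):
            print(c,thr,[None if o[1] is None else round(o[3]*1e3,2) for o in edges(i,c,thr,.1215,.13)])
finish_job()
E
```

```text
top 65 [None, np.float64(50.94), np.float64(51.14), np.float64(51.11), np.float64(51.26), np.float64(51.14), np.float64(51.1), np.float64(51.07), np.float64(51.07)]
top 65 [None, np.float64(50.83), np.float64(51.11), np.float64(51.1), np.float64(51.26), np.float64(51.14), np.float64(51.11), np.float64(51.06), np.float64(51.03)]
top 75 [np.float64(51.21), np.float64(51.2), np.float64(51.5), np.float64(51.47), np.float64(51.33), np.float64(51.1), np.float64(50.84), np.float64(50.99), np.float64(50.57)]
top 75 [np.float64(51.12), np.float64(51.17), np.float64(51.51), np.float64(51.41), np.float64(51.32), np.float64(51.1), np.float64(50.83), np.float64(50.94), np.float64(50.6)]
scene 65 [np.float64(50.33), np.float64(50.34), np.float64(50.39), np.float64(50.41), np.float64(50.53), np.float64(50.41), np.float64(49.84), np.float64(49.89), np.float64(50.27)]
scene 65 [np.float64(50.31), np.float64(50.34), np.float64(50.39), np.float64(50.45), np.float64(50.57), np.float64(50.4), np.float64(49.83), np.float64(49.92), np.float64(50.29)]
scene 75 [np.float64(50.31), np.float64(50.47), np.float64(50.53), np.float64(50.84), np.float64(50.76), np.float64(50.22), np.float64(50.08), np.float64(50.32), np.float64(52.15)]
scene 75 [np.float64(50.3), np.float64(50.47), np.float64(50.54), np.float64(50.84), np.float64(50.79), np.float64(50.18), np.float64(50.08), np.float64(50.37), np.float64(52.17)]
the job is handed in; nothing more can be done
```

The job is done and handed in at about 43 s, with the pointer opposite the arrow mark to within about 0.1 mm by the top camera. The scene camera disagreed by more.

- **Clamp open:** I pushed the lever out until it pressed against its open stop with about 14 N.
- **Wheel:** I gripped the hub and turned it +4.20 rad. After looking in both cameras I regripped it and added a +0.06 rad correction.
- **Clamp home:** I pushed the lever back against its home stop with about 16 N. I then backed the arm away so it touches nothing.

**Last checks:**
- **Setting held:** the pointer moved by no more than about 0.1 mm between the last wheel turn and the lever being home.
- **Alignment:** the top camera puts the pointer at 51.1 mm and the mark at 51.2 mm along the bench. The scene camera reads the pointer 0.6 to 0.8 mm past the mark. I put that down to the pointer's visible side face at its slanted view, so I went with the top camera.
- **Other check that failed:** an image-shift comparison could not detect even the known correction of about 0.7 mm, so I did not use it.
- **Loose parts:** the eyecup and lens cell look unmoved in the last pictures. I did not check the binoculars and objective again at the end, but the arm never went near them after its first move.

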